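# Trip the stuck tray's catch with the release pin

## Task

The tray of the wider of the two sample loaders is stuck shut. Take the release pin from its stand, push it straight down through the small hole in the wider loader's top until the catch inside lets go and the tray springs out, then put the pin back upright in its stand, collar resting on the block, and let go. Leave the narrower loader shut.

Things in the scene. Friction and masses are not known exactly. Their poses are not given: they have to be found in the camera images.
- pin_grip (a point): Loose 80 g release pin: upright black round handle (20 mm diameter, 60 mm tall); under it a steel collar disc (40 mm diameter, 4 mm thick), then a steel shank (8 mm diameter, 58 mm long). This point is the handle's centre, on the axis: 34 mm above the collar's underside, 92 mm above the tip. Its z axis runs up the pin. Can be gripped from above at any yaw.
- pin_tip (a point): The lower end of the release pin's shank, chamfered, on its axis, 92 mm below the handle's centre.
- stand_hole (a point): Centre of the mouth of the upright bore in the pin's stand, level with the block's top. Stand: fixed grey block, 60 x 60 mm, 72 mm high, on a 76 mm square foot; bore 21 mm in diameter, 64 mm deep. The pin hangs in it with its collar resting on the block's top: the handle's centre is then 34 mm above this point.
- wide_hole (a point): Centre of the mouth of the access hole in the top of the wider sample loader, level with that top, 80 mm above the desk. Loader: fixed white box, 150 mm wide, 120 mm deep, 80 mm high, grey tray front facing the robot. The hole is round, upright, 21 mm in diameter, on the loader's middle line, 20 mm behind its middle. The catch lies under it.
- wide_catch (a joint): How far the wider loader's hidden catch plate is pressed down, in m: 0 at rest, at most 0.017. It is 32 mm across, 43 mm straight below the hole's mouth, sprung (3 N at rest, 7 N at 0.015). At about 0.007 (pin tip 50 mm below the mouth) the tray is freed; with the pin's collar on the loader's top it is at 0.015. It springs back up.
- wide_tray (a joint): How far the wider loader's tray stands out, in m: 0 shut and held by the catch, 0.055 fully out. Once freed it slides out towards the robot by its own spring in under a second, and stays out.
- narrow_tray (a joint): How far the narrower loader's tray stands out, in m: 0 shut. The narrower loader is 90 mm wide, otherwise like the wider one, with the same hole in its top. It is to stay shut.
Not all that is in view belongs to the job. Leave any turquoise look-alike of the part that bears pin_grip alone.

How it is judged:
On the way, in this order (a step that is already met when the one before it is completed fails the run):
1. the pin's shank is in the wider loader's hole, its tip at least 10 mm below the mouth (horizontal distance between pin_tip and wide_hole below 0.014 m and z of pin_tip in the frame of wide_hole below -0.01 m), for 0.05 s.
2. the wider loader's tray has sprung out at least 40 mm (value of joint wide_tray above 0.04 m), for 0.1 s.
At the end, for the whole second after the job is handed in: The wider loader's tray is out by at least 40 mm, the narrower one's is shut (under 10 mm), and the pin stands in its stand: handle axis within 15 mm of the bore's centre, handle centre 26 to 42 mm above the bore's mouth, upright within 10 degrees (value of joint wide_tray above 0.04 m and value of joint narrow_tray below 0.01 m and horizontal distance between pin_grip and stand_hole below 0.015 m and z of pin_grip in the frame of stand_hole between 0.026 and 0.042 m and angle between pin_grip's own z axis and vertical below 0.17 rad); the robot touches nothing.
It fails at once if the narrower loader's tray comes out by more than 10 mm (value of joint narrow_tray above 0.01 m).
It also fails if it takes over 64 s, if anything falls off the work surface, if the arm or the gripper's body presses on something with over 40 N, if the wrist force passes 120 N, or if a joint passes its speed limit or range.

## Robot

A 7-joint arm with a two-finger parallel gripper is mounted at the origin on a cart in front of the work surface, level with it; the furniture and walls round the work are solid. World frame = base frame: x ahead of the robot, y to its left, z up, the work surface at z = 0. Lengths are in m, angles in rad, forces in N, time in s.
With the tool pointing down it reaches from about 0.4 to 0.85 m from the base axis. Payload 10.4 kg.
Tool frame: the origin (TCP) lies between the finger pads; the fingertips stand 11 mm ahead of it and the grasp point (between the pads) lies 8 mm behind it; z points along the fingers, y is the direction in which the jaws open and shut (so a half turn about z gives the same grasp; the last joint's range is limited). The gripper opens to 87 mm and grips with 3 to 60 N. Pads are 19 mm wide; open, the fingers measure 117 mm over their backs; the gripper's body (75 mm by 190 mm) begins 51 mm behind the grasp point.
Start: joints at [-1.196, 0.332, -0.065, 1.46, 0.022, 1.35, -0.088], TCP at [0.242, 0.576, 0.209] pointing down, gripper open.
Joint ranges: [-2.6, 2.6], [-0.5, 2.12], [-1.47, 1.34], [0.16, 2.42], [-1.27, 4.41], [0.06, 2.06], [-2.6, 2.6]. Speed limits (rad/s): [2.22, 2.22, 2.79, 2.79, 3.14, 3.14, 3.14].

## Interface

Orientations are given as a unit quaternion [x, y, z, w].
In Python, from bench import r, eyes gives the robot as it stands.
- The arm moves only by the shell command python3 -m inch 'ROWS' [FORCE]. ROWS is a JSON object of lists of equal length, an entry for each row: "translation": the shift along the world's x, y, z scaled (see below), a list of three; "rot": the turn, a rotation vector about the world's x, y, z scaled (see below), a list of three; "jaw": the finger opening in mm, from 0 to 87. In form: {"translation": [[tx, ty, tz], ...], "rot": [[ax, ay, az], ...], "jaw": [jaw, ...]}. A call has 1 to 20 rows; each row is the pose to reach, as a shift and turn from the pose measured when the call began; what a row does not reach only later rows make up. The controller multiplies each number of a shift by 100 mm and each number of a turn by 60 degrees. A row lasts 1/10 s, in which the tool goes at most 50 mm and 8.59 degrees, less where a joint would pass 70% of its speed; a pose out of reach is approached as far as the arm can. A call with a number of a shift or a turn outside -1 to 1 is refused whole. A call with a gripper value outside its range is refused whole. The fingers move at their own pace and stop on an object; FORCE is the grip in N (left out, the last holds). Time passes only in rows, so rows that repeat a pose let the fingers close. It gives the time, the measured TCP pose, the force and the opening at its end, in the units of the state.
- r.read_state(): the state, without advancing time (a new reading comes with each control period).
- eyes.camera(name): name is "scene" or "top"; returns the picture (384x512x3 uint8, blue, green, red); there is no depth.
- eyes.calibration(name): a dict with "fx", "fy", "cx", "cy" (pixels), "R" (3x3) and "t" (3): a world point X has camera coordinates R X + t. Camera axes: x right, y down, z forward; pixel columns grow to the right and rows downward; lengths in m; the calibration is good to about 2 mm. A picture is of the moment at which its call begins. calibration takes no time and is no camera call.
- r.close_job(): hands the job in, once; it reports no verdict.
The state is a dict: "time": time; "joint_positions": joint angles; "joint_vel": joint speeds; "joint_torque": joint torques, N m; "ee_pos": TCP position; "eef_rot": TCP orientation; "ft_force": force on the tool from outside, world axes, zero at the start; "torque": the same for the moment, N m; "width": finger opening in m.
Only numpy, scipy, OpenCV 4.12 (cv2) and the standard library are available. Lean on these libraries where they do the work, as an engineer would, in place of code of your own. Each camera call takes 0.05 s, during which the arm holds its last target. There are 200 camera calls.

## Working session

There is one attempt and no reset: what is moved stays moved. The work goes in short steps, Python scripts to look and compute and a shell command to move; the robot and the scene stay as the last step left them, time stands still between calls to the robot, and variables do not carry over. Pictures are saved under pics/ and viewed, about 8 in all and at most 12, crops included, and the job is handed in when it is done.

```bash
mkdir -p pics; python3 - <<'E'
from bench import r, eyes
import cv2
for n in ("scene","top"):
    im=eyes.camera(n); cv2.imwrite(f"pics/{n}0.png",im)
    c=eyes.calibration(n); print(n,c)
s=r.read_state(); print(s["time"],s["ee_pos"],s["eef_rot"],s["width"])
E
```

```text
scene {'fx': 481.38405025853785, 'fy': 481.38405025853785, 'cx': 251.9173298408194, 'cy': 199.99037003756533, 'R': array([[-0.64608431, -0.76323891,  0.00643703],
       [-0.50595697,  0.42194945, -0.75230725],
       [ 0.57147406, -0.48931077, -0.65878097]]), 't': array([0.33811206, 0.3105894 , 1.14538878])}
top {'fx': 352.6307054073552, 'fy': 352.6307054073552, 'cx': 259.8573867621613, 'cy': 194.18305066138532, 'R': array([[-0.01001124, -0.99975911, -0.019532  ],
       [-0.98148217,  0.01356116, -0.19107289],
       [ 0.19129174,  0.01725744, -0.9813815 ]]), 't': array([0.06241599, 0.50489138, 1.10447888])}
0.1 [0.242011   0.57585122 0.20843638] [ 1.97607309e-01  9.80281049e-01 -6.38250926e-04 -8.95520148e-05] 0.08715463771554025
```

View pics/scene0.png

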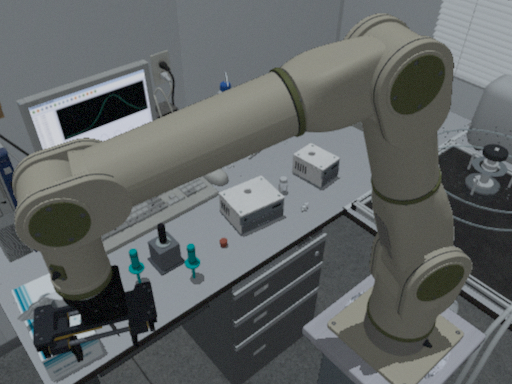

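View pics/top0.png

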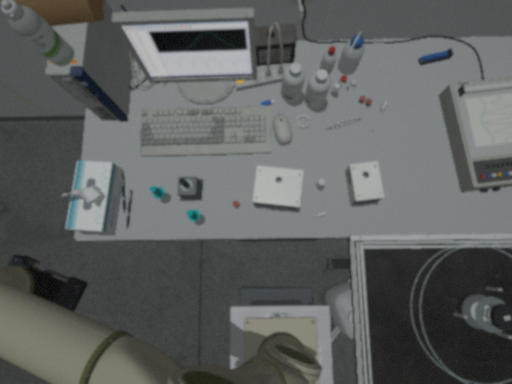

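The top view shows the pin and stand near (187,185), turquoise decoys at (158,191) and (194,215), the wide loader's hole near (280,180) and the narrow loader near (365,180). In the scene view the pin handle is near (162,233). Next I'll zoom in on these.

```bash
python3 - <<'E'
import cv2, numpy as np
t=cv2.imread("pics/top0.png"); s=cv2.imread("pics/scene0.png")
def crop(im,x,y,w,h,k): return cv2.resize(im[y:y+h,x:x+w],None,fx=k,fy=k,interpolation=cv2.INTER_CUBIC)
a=crop(t,145,160,80,60,5); b=crop(t,245,160,80,60,5); c=crop(s,120,215,80,60,5); d=crop(s,215,170,80,60,5)
cv2.imwrite("pics/crops.png",np.vstack([np.hstack([a,b]),np.hstack([c,d])]))
E
```

```text
(no output)
```

View pics/crops.png

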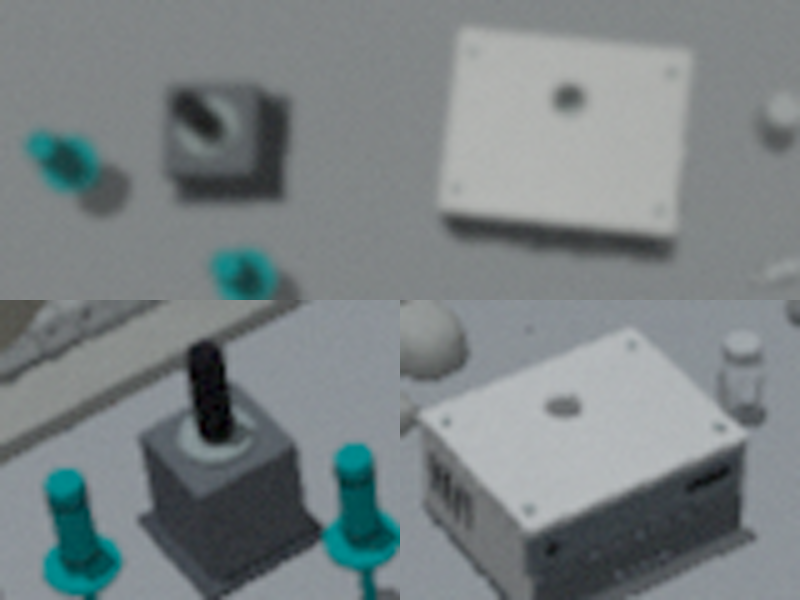

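```bash
cat > loc.py <<'E'
import numpy as np, cv2
from bench import r, eyes
def ray(n,u,v):
    c=eyes.calibration(n); R=np.array(c["R"]); d=R.T@[(u-c["cx"])/c["fx"],(v-c["cy"])/c["fy"],1]
    return -R.T@np.array(c["t"]), d
def at(n,u,v,z):
    o,d=ray(n,u,v); return (o+d*(z-o[2])/d[2]).round(4)
def tri(a,b):
    P=[]
    for n in("top","scene"):
        c=eyes.calibration(n); K=np.array([[c["fx"],0,c["cx"]],[0,c["fy"],c["cy"]],[0,0,1]]); P.append(K@np.c_[c["R"],c["t"]])
    X=cv2.triangulatePoints(P[0],P[1],np.float64(a).reshape(2,1),np.float64(b).reshape(2,1)); return (X[:3]/X[3]).ravel().round(4)
E
python3 - <<'E'
from loc import *
for nm,a,b,z in (("hole",(278.4,179.2),(247.2,190.8),.08),("collar",(186.2,184.5),(162.8,242),.076),("htop",(182,180.2),(160.6,224.4),.136)):
    print(nm,at("top",*a,z),at("scene",*b,z),tri(a,b))
for u,v in ((460,27),(692,50),(676,235),(440,212)): print(at("top",245+(u-400)/5-.4,160+v/5-.4,.08))
E
```

```text
hole [ 0.5477 -0.0041  0.08  ] [ 0.5469 -0.0012  0.08  ] [ 0.549  -0.0036  0.0772]
collar [0.5355 0.2932 0.076 ] [0.5324 0.2972 0.076 ] [0.537  0.2948 0.0706]
htop [0.5356 0.2926 0.136 ] [0.5348 0.294  0.136 ] [0.5362 0.2932 0.1344]
[0.596  0.0654 0.08  ]
[ 0.5783 -0.0838  0.08  ]
[ 0.458  -0.0697  0.08  ]
[0.4747 0.0791 0.08  ]
```

```bash
python3 -m inch '{"translation":[[0,-0.2,0.1],[0,-0.4,0.2],[0,-0.6,0.3],[0,-0.8,0.4],[0,-1,0.4],[0,-1,0.4]],"rot":[[0,0,0],[0,0,0],[0,0,0],[0,0,0],[0,0,0],[0,0,0]],"jaw":[60,60,60,60,60,60]}' 40
python3 -m inch '{"translation":[[0.15,-0.2,0],[0.3,-0.4,0],[0.45,-0.6,0],[0.6,-0.8,0],[0.8,-1,0],[0.8,-1,0]],"rot":[[0,0,0],[0,0,0],[0,0,0],[0,0,0],[0,0,0],[0,0,0]],"jaw":[60,60,60,60,60,60]}'
python3 -m inch '{"translation":[[0.2,-0.1,0],[0.4,-0.2,0],[0.6,-0.4,0],[0.8,-0.5,0],[1,-0.6,0],[1,-0.6,0]],"rot":[[0,0,0],[0,0,0],[0,0,0],[0,0,0],[0,0,0],[0,0,0]],"jaw":[60,60,60,60,60,60]}'
```

```text
time: 0.7
ee_pos: [0.2427, 0.474, 0.2489]
eef_rot: [0.199, 0.98, -0.001, 0.0]
ft_force: [0.2, -0.3, -0.6]
width: 0.0608
time: 1.3
ee_pos: [0.3255, 0.3715, 0.2487]
eef_rot: [0.201, 0.98, -0.001, 0.001]
ft_force: [0.3, -0.1, 0.5]
width: 0.06
time: 1.9
ee_pos: [0.4276, 0.3103, 0.2481]
eef_rot: [0.203, 0.979, -0.002, 0.001]
ft_force: [0.7, -0.6, 0.9]
width: 0.0599
```

```bash
python3 -m inch '{"translation":[[0.2,-0.05,0],[0.4,-0.1,0],[0.6,-0.1,0],[0.8,-0.15,-0.2],[1,-0.17,-0.4],[1,-0.17,-0.6],[1,-0.17,-0.8],[1,-0.17,-0.83],[1,-0.17,-0.83]],"rot":[[0,0,0],[0,0,0],[0,0,0],[0,0,0],[0,0,0],[0,0,0],[0,0,0],[0,0,0],[0,0,0]],"jaw":[60,60,60,60,60,60,60,60,60]}'
python3 - <<'E'
from loc import *
t=eyes.camera("top"); s=eyes.camera("scene")
def crop(im,x,y,w,h,k): return cv2.resize(im[y:y+h,x:x+w],None,fx=k,fy=k,interpolation=cv2.INTER_CUBIC)
cv2.imwrite("pics/pre.png",np.hstack([crop(t,145,150,80,90,5),crop(s,110,185,80,90,5)]))
E
```

```text
time: 2.8
ee_pos: [0.5268, 0.2941, 0.1647]
eef_rot: [0.202, 0.979, -0.002, 0.0]
ft_force: [0.1, -0.1, 0.3]
width: 0.0601
```

View pics/pre.png

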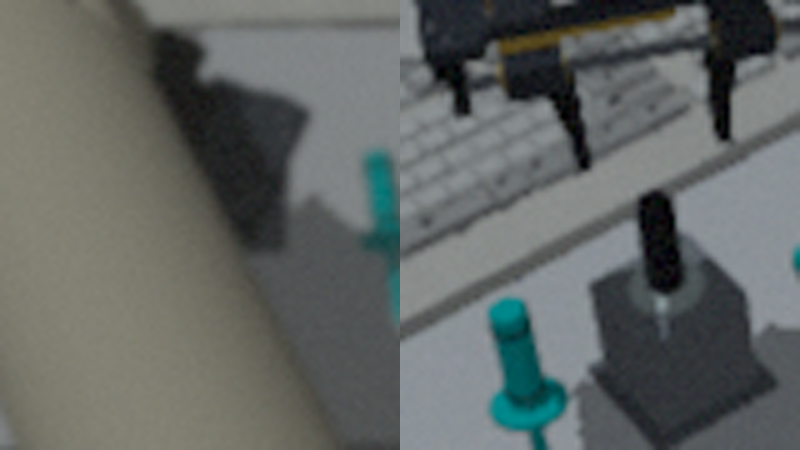

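The scene crop shows the fingertips at (585,168) and (724,138), either side of and above the handle top at (655,197). The arm hides the pin in the top view. I'll check the alignment numerically.

```bash
python3 - <<'E'
from loc import *
print(at("scene",160.5,215.2,.1537), r.read_state()["ee_pos"], at("scene",110+255/5-.4,185+202/5-.4,.136))
E
```

```text
[0.5466 0.2845 0.1537] [0.52775902 0.29413767 0.16620377] [0.533  0.2952 0.136 ]
```

```bash
python3 - <<'E'
from loc import *
c=eyes.calibration("scene")
for s in (-1,1):
  for off in (.03,.045):
    for z in (.155,.175):
      X=np.array([.5277+s*off*.396,.2941+s*off*.918,z]); p=c["R"]@X+c["t"]; u,v=p[0]/p[2]*c["fx"]+c["cx"],p[1]/p[2]*c["fy"]+c["cy"]
      print(s,off,z,round((u-109.6)*5+400),round((v-184.6)*5))
E
```

```text
-1 0.03 0.155 718 168
-1 0.03 0.175 714 138
-1 0.045 0.155 747 162
-1 0.045 0.175 744 132
1 0.03 0.155 598 191
1 0.03 0.175 592 162
1 0.045 0.155 567 197
1 0.045 0.175 561 168
```

```bash
python3 -m inch '{"translation":[[0.07,-0.01,0],[0.07,-0.01,-0.1],[0.07,-0.01,-0.2],[0.07,-0.01,-0.3],[0.07,-0.01,-0.4],[0.07,-0.01,-0.5],[0.07,-0.01,-0.6],[0.07,-0.01,-0.63],[0.07,-0.01,-0.63]],"rot":[[0,0,0],[0,0,0],[0,0,0],[0,0,0],[0,0,0],[0,0,0],[0,0,0],[0,0,0],[0,0,0]],"jaw":[60,60,60,60,60,60,60,60,60]}' 40
python3 - <<'E'
from loc import *
s=eyes.camera("scene"); print(r.read_state()["ee_pos"])
cv2.imwrite("pics/pre2.png",cv2.resize(s[195:275,110:210],None,fx=6,fy=6,interpolation=cv2.INTER_CUBIC))
E
```

```text
time: 3.8
ee_pos: [0.5345, 0.2929, 0.1026]
eef_rot: [0.202, 0.979, -0.001, 0.001]
ft_force: [0.2, 0.6, -0.8]
width: 0.0598
[0.53484594 0.2931179  0.10319572]
```

View pics/pre2.png

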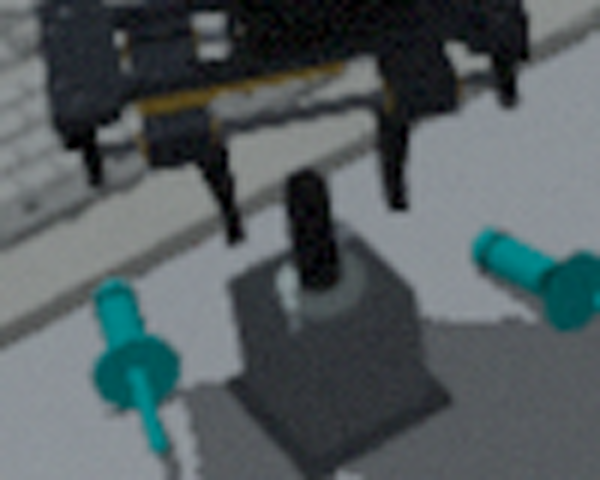

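The fingers straddle the handle: tips at (235,240) and (397,207), handle axis at x of about 315. The turquoise look-alikes have moved or tipped since the first picture, though. I'll look at the full scene before continuing.

```bash
python3 - <<'E'
from loc import *
s=eyes.camera("scene"); t=eyes.camera("top"); print(r.read_state()["time"])
cv2.imwrite("pics/both.png",np.hstack([cv2.resize(s[170:310,90:290],None,fx=2,fy=2,interpolation=cv2.INTER_CUBIC),cv2.resize(t[130:270,100:300],None,fx=2,fy=2,interpolation=cv2.INTER_CUBIC)]))
E
```

```text
3.95
```

View pics/both.png

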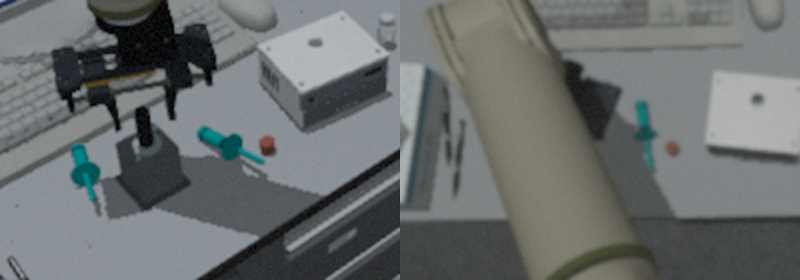

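Both look-alikes were balanced on their tips. They have toppled by themselves and now lie on the desk, clear of the job. I'll grip the pin and lift it a little.

```bash
python3 -m inch '{"translation":[[0,0,0],[0,0,0],[0,0,0],[0,0,0],[0,0,0],[0,0,0],[0,0,0],[0,0,0]],"rot":[[0,0,0],[0,0,0],[0,0,0],[0,0,0],[0,0,0],[0,0,0],[0,0,0],[0,0,0]],"jaw":[40,30,20,12,12,12,12,12]}' 40
```

```text
time: 4.75
ee_pos: [0.535, 0.2932, 0.1036]
eef_rot: [0.202, 0.979, -0.001, 0.002]
ft_force: [0.3, 0.6, 0.0]
width: 0.0189
```

```bash
python3 -m inch '{"translation":[[0,0,0.1],[0,0,0.2],[0,0,0.3],[0,0,0.4],[0,0,0.5],[0,0,0.6],[0,0,0.7],[0,0,0.8],[0,0,0.9],[0,0,1],[0,0,1]],"rot":[[0,0,0],[0,0,0],[0,0,0],[0,0,0],[0,0,0],[0,0,0],[0,0,0],[0,0,0],[0,0,0],[0,0,0],[0,0,0]],"jaw":[12,12,12,12,12,12,12,12,12,12,12]}'
python3 -m inch '{"translation":[[0,-0.1,0],[0,-0.2,0],[0,-0.3,0],[0,-0.4,0],[0,-0.5,0],[0,-0.6,0],[0,-0.7,0],[0,-0.8,0],[0,-0.9,0],[0,-1,0],[0,-1,0]],"rot":[[0,0,0],[0,0,0],[0,0,0],[0,0,0],[0,0,0],[0,0,0],[0,0,0],[0,0,0],[0,0,0],[0,0,0],[0,0,0]],"jaw":[12,12,12,12,12,12,12,12,12,12,12]}'
python3 -m inch '{"translation":[[0,-0.1,0],[0,-0.2,0],[0,-0.3,0],[0,-0.4,0],[0,-0.5,0],[0,-0.6,0],[0,-0.7,0],[0,-0.8,0],[0,-0.9,0],[0,-1,0],[0,-1,0]],"rot":[[0,0,0],[0,0,0],[0,0,0],[0,0,0],[0,0,0],[0,0,0],[0,0,0],[0,0,0],[0,0,0],[0,0,0],[0,0,0]],"jaw":[12,12,12,12,12,12,12,12,12,12,12]}'
```

```text
time: 5.85
ee_pos: [0.5357, 0.2936, 0.2054]
eef_rot: [0.202, 0.979, 0.0, 0.002]
ft_force: [1.6, 0.5, -1.1]
width: 0.0187
time: 6.95
ee_pos: [0.536, 0.1917, 0.2055]
eef_rot: [0.203, 0.979, -0.0, 0.003]
ft_force: [0.2, -0.1, -0.2]
width: 0.0189
time: 8.05
ee_pos: [0.5362, 0.0898, 0.2057]
eef_rot: [0.205, 0.979, -0.0, 0.003]
ft_force: [0.5, -0.4, -0.8]
width: 0.0187
```

```bash
python3 -m inch '{"translation":[[0,-0.1,0],[0.02,-0.2,0],[0.04,-0.3,0],[0.06,-0.4,0],[0.08,-0.5,0],[0.1,-0.6,0],[0.1,-0.7,0],[0.1,-0.8,0],[0.1,-0.9,0],[0.1,-0.91,0],[0.1,-0.91,-0.1],[0.1,-0.91,-0.2],[0.1,-0.91,-0.2]],"rot":[[0,0,0],[0,0,0],[0,0,0],[0,0,0],[0,0,0],[0,0,0],[0,0,0],[0,0,0],[0,0,0],[0,0,0],[0,0,0],[0,0,0],[0,0,0]],"jaw":[12,12,12,12,12,12,12,12,12,12,12,12,12]}'
python3 - <<'E'
from loc import *
s=eyes.camera("scene"); st=r.read_state(); print(st["ee_pos"],st["eef_rot"])
cv2.imwrite("pics/over.png",cv2.resize(s[145:235,200:300],None,fx=6,fy=6,interpolation=cv2.INTER_CUBIC))
E
```

```text
time: 9.35
ee_pos: [0.545, -0.0006, 0.1835]
eef_rot: [0.204, 0.979, -0.001, 0.001]
ft_force: [-1.1, -0.4, -1.4]
width: 0.0191
[ 0.54545882 -0.00070985  0.18443558] [ 2.04181684e-01  9.78931375e-01 -6.74735145e-04  1.65743745e-03]
```

View pics/over.png

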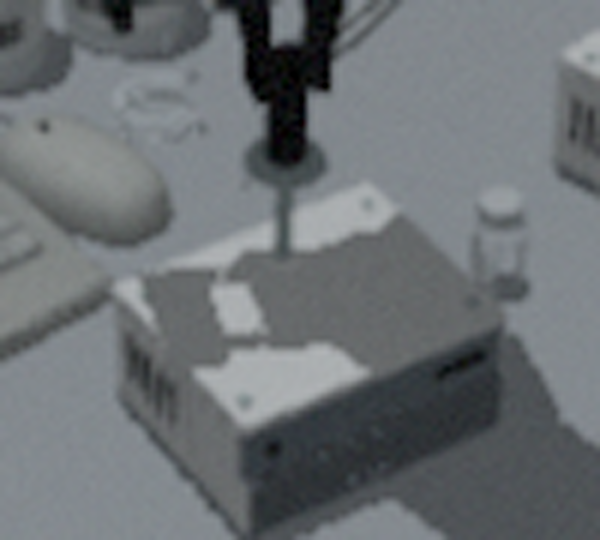

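```bash
python3 - <<'E'
from loc import *
for z in (.0935,.0955,.0975): print(at("scene",246.6,187.2,z))
E
```

```text
[ 0.5482 -0.      0.0935]
[0.5463 0.0015 0.0955]
[0.5445 0.003  0.0975]
```

```bash
python3 -m inch '{"translation":[[0.02,-0.02,0],[0.02,-0.02,-0.05],[0.02,-0.02,-0.1],[0.02,-0.02,-0.15],[0.02,-0.02,-0.2],[0.02,-0.02,-0.25],[0.02,-0.02,-0.3],[0.02,-0.02,-0.35],[0.02,-0.02,-0.35]],"rot":[[0,0,0],[0,0,0],[0,0,0],[0,0,0],[0,0,0],[0,0,0],[0,0,0],[0,0,0],[0,0,0]],"jaw":[12,12,12,12,12,12,12,12,12]}'
python3 - <<'E'
from loc import *
s=eyes.camera("scene")
cv2.imwrite("pics/in1.png",cv2.resize(s[145:235,200:300],None,fx=6,fy=6,interpolation=cv2.INTER_CUBIC))
E
```

```text
time: 10.3
ee_pos: [0.547, -0.0027, 0.1486]
eef_rot: [0.204, 0.979, -0.001, 0.001]
ft_force: [0.7, -0.1, -0.8]
width: 0.0188
```

View pics/in1.png

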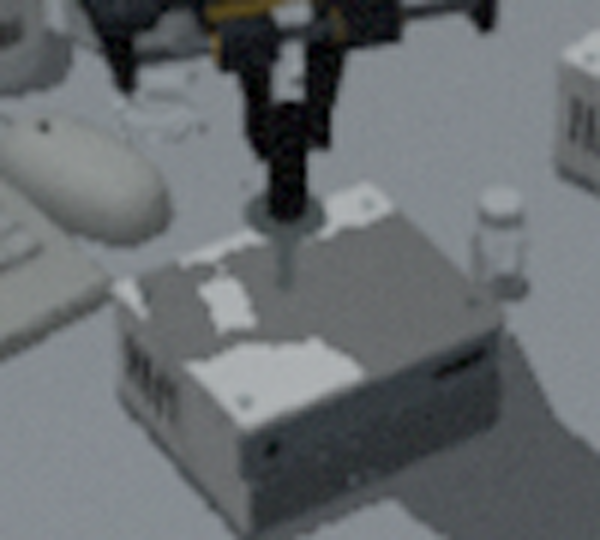

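The shank is entering the hole: it meets the loader's top at (286,290), visibly shorter than before, and the force is about zero. I'll press on.

```bash
python3 -m inch '{"translation":[[0,0,-0.05],[0,0,-0.1],[0,0,-0.15],[0,0,-0.2],[0,0,-0.24],[0,0,-0.28],[0,0,-0.32],[0,0,-0.34],[0,0,-0.34],[0,0,-0.34],[0,0,-0.34],[0,0,-0.34],[0,0,-0.34]],"rot":[[0,0,0],[0,0,0],[0,0,0],[0,0,0],[0,0,0],[0,0,0],[0,0,0],[0,0,0],[0,0,0],[0,0,0],[0,0,0],[0,0,0],[0,0,0]],"jaw":[12,12,12,12,12,12,12,12,12,12,12,12,12]}'
python3 - <<'E'
from loc import *
s=eyes.camera("scene")
cv2.imwrite("pics/in2.png",cv2.resize(s[145:235,200:300],None,fx=6,fy=6,interpolation=cv2.INTER_CUBIC))
E
```

```text
time: 11.65
ee_pos: [0.5473, -0.0027, 0.1152]
eef_rot: [0.204, 0.979, -0.001, 0.001]
ft_force: [-0.4, 0.4, 3.8]
width: 0.0189
```

View pics/in2.png

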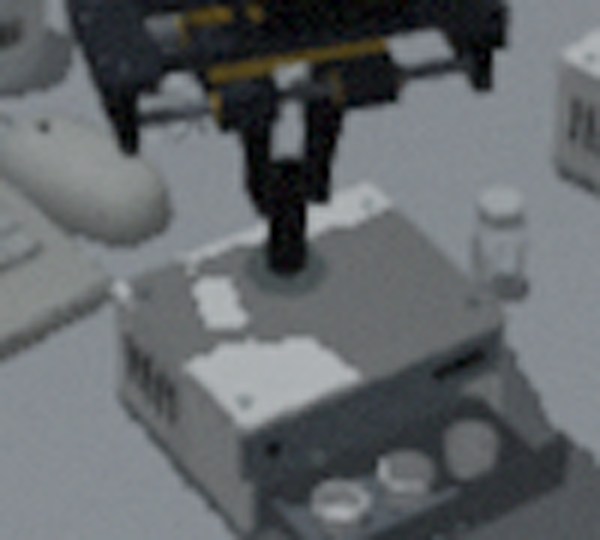

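The tray has sprung out, with its dishes visible around (400,470). Now I'll withdraw the pin and take it back.

```bash
python3 -m inch '{"translation":[[0,0,0.1],[0,0,0.2],[0,0,0.3],[0,0,0.4],[0,0,0.5],[0,0,0.6],[0,0,0.7],[0,0,0.8],[0,0,0.9],[0,0,0.95],[0,0,0.95]],"rot":[[0,0,0],[0,0,0],[0,0,0],[0,0,0],[0,0,0],[0,0,0],[0,0,0],[0,0,0],[0,0,0],[0,0,0],[0,0,0]],"jaw":[12,12,12,12,12,12,12,12,12,12,12]}'
python3 -m inch '{"translation":[[0,0.1,0],[0,0.2,0],[0,0.3,0],[0,0.4,0],[0,0.5,0],[0,0.6,0],[0,0.7,0],[0,0.8,0],[0,0.9,0],[0,1,0],[0,1,0]],"rot":[[0,0,0],[0,0,0],[0,0,0],[0,0,0],[0,0,0],[0,0,0],[0,0,0],[0,0,0],[0,0,0],[0,0,0],[0,0,0]],"jaw":[12,12,12,12,12,12,12,12,12,12,12]}'
python3 -m inch '{"translation":[[0,0.1,0],[0,0.2,0],[0,0.3,0],[0,0.4,0],[0,0.5,0],[0,0.6,0],[0,0.7,0],[0,0.8,0],[0,0.9,0],[0,1,0],[0,1,0]],"rot":[[0,0,0],[0,0,0],[0,0,0],[0,0,0],[0,0,0],[0,0,0],[0,0,0],[0,0,0],[0,0,0],[0,0,0],[0,0,0]],"jaw":[12,12,12,12,12,12,12,12,12,12,12]}'
```

```text
time: 12.8
ee_pos: [0.5477, -0.0027, 0.211]
eef_rot: [0.204, 0.979, -0.001, 0.002]
ft_force: [-0.3, -0.8, -0.6]
width: 0.0191
time: 13.9
ee_pos: [0.5475, 0.0993, 0.2108]
eef_rot: [0.203, 0.979, -0.0, 0.002]
ft_force: [-0.3, 0.4, -1.5]
width: 0.0195
time: 15.0
ee_pos: [0.5472, 0.2012, 0.2106]
eef_rot: [0.202, 0.979, -0.0, 0.002]
ft_force: [0.6, 1.0, -1.5]
width: 0.0188
```

```bash
python3 -m inch '{"translation":[[-0.02,0.1,0],[-0.04,0.2,0],[-0.06,0.3,0],[-0.08,0.4,0],[-0.1,0.5,0],[-0.12,0.6,0],[-0.12,0.7,0],[-0.12,0.8,0],[-0.12,0.9,0],[-0.12,0.91,0],[-0.12,0.91,-0.1],[-0.12,0.91,-0.2],[-0.12,0.91,-0.3],[-0.12,0.91,-0.4],[-0.12,0.91,-0.4]],"rot":[[0,0,0],[0,0,0],[0,0,0],[0,0,0],[0,0,0],[0,0,0],[0,0,0],[0,0,0],[0,0,0],[0,0,0],[0,0,0],[0,0,0],[0,0,0],[0,0,0],[0,0,0]],"jaw":[12,12,12,12,12,12,12,12,12,12,12,12,12,12,12]}'
```

```text
time: 16.5
ee_pos: [0.5343, 0.2915, 0.1686]
eef_rot: [0.202, 0.979, -0.001, 0.001]
ft_force: [-0.1, -1.0, -0.5]
width: 0.0187
```

Within 2 mm of where the pin was picked up. I'll lower it with a small correction and watch the force.

```bash
python3 -m inch '{"translation":[[0.01,0.02,0],[0.01,0.02,-0.05],[0.01,0.02,-0.1],[0.01,0.02,-0.15],[0.01,0.02,-0.2],[0.01,0.02,-0.25],[0.01,0.02,-0.25]],"rot":[[0,0,0],[0,0,0],[0,0,0],[0,0,0],[0,0,0],[0,0,0],[0,0,0]],"jaw":[12,12,12,12,12,12,12]}'
python3 -m inch '{"translation":[[0,0,-0.05],[0,0,-0.1],[0,0,-0.15],[0,0,-0.2],[0,0,-0.25],[0,0,-0.3],[0,0,-0.35],[0,0,-0.37],[0,0,-0.37]],"rot":[[0,0,0],[0,0,0],[0,0,0],[0,0,0],[0,0,0],[0,0,0],[0,0,0],[0,0,0],[0,0,0]],"jaw":[12,12,12,12,12,12,12,12,12]}'
```

```text
time: 17.2
ee_pos: [0.535, 0.2932, 0.1426]
eef_rot: [0.202, 0.979, -0.002, 0.0]
ft_force: [-0.2, 0.6, -1.1]
width: 0.0189
time: 18.1
ee_pos: [0.5348, 0.2931, 0.1053]
eef_rot: [0.202, 0.979, -0.002, -0.0]
ft_force: [0.6, 0.2, -0.4]
width: 0.0188
```

```bash
python3 -m inch '{"translation":[[0,0,-0.02],[0,0,-0.02],[0,0,-0.02],[0,0,-0.02],[0,0,-0.02],[0,0,-0.02],[0,0,-0.02],[0,0,-0.02],[0,0,-0.02],[0,0,-0.02]],"rot":[[0,0,0],[0,0,0],[0,0,0],[0,0,0],[0,0,0],[0,0,0],[0,0,0],[0,0,0],[0,0,0],[0,0,0]],"jaw":[12,12,22,30,40,50,60,60,60,60]}'
python3 -m inch '{"translation":[[0,0,0.1],[0,0,0.2],[0,0,0.3],[0,0,0.4],[0,0,0.5],[0,0,0.6],[0,0,0.7],[0,0,0.8],[0,0,0.9],[0,0,1],[0,0,1]],"rot":[[0,0,0],[0,0,0],[0,0,0],[0,0,0],[0,0,0],[0,0,0],[0,0,0],[0,0,0],[0,0,0],[0,0,0],[0,0,0]],"jaw":[60,60,60,60,60,60,60,60,60,60,60]}'
python3 - <<'E'
from loc import *
s=eyes.camera("scene")
cv2.imwrite("pics/end.png",cv2.resize(s[130:290,100:350],None,fx=3,fy=3,interpolation=cv2.INTER_CUBIC))
E
```

```text
time: 19.1
ee_pos: [0.5348, 0.2931, 0.1033]
eef_rot: [0.202, 0.979, -0.002, -0.0]
ft_force: [0.0, -1.5, 0.0]
width: 0.0589
time: 20.2
ee_pos: [0.5354, 0.2935, 0.205]
eef_rot: [0.202, 0.979, -0.001, 0.001]
ft_force: [-0.8, 0.0, -0.1]
width: 0.0603
```

View pics/end.png

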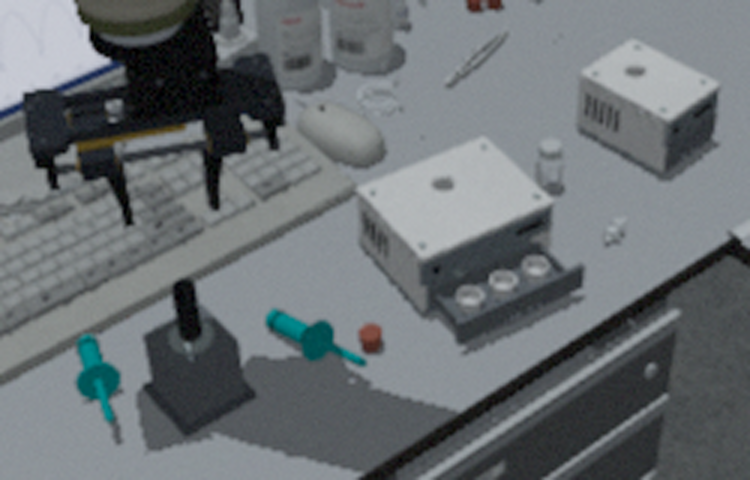

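The pin stands upright in its stand at (185,310), with its collar on the block and the fingers clear. The wide tray is out at (510,300), and the narrow loader at (650,105) is shut. Handing in.

```bash
python3 -c "
from bench import r
s=r.read_state(); print(s['time'],abs(s['joint_vel']).max() if hasattr(s['joint_vel'],'max') else s['joint_vel'])
r.close_job()"
```

```text
20.25 0.022202975238540222
the job is handed in; nothing more can be done
```

I took the release pin from its stand and pushed it through the wider loader's hole until the tray sprang out. I then put the pin back in its stand, let go, and handed the job in at about 20 s.

**Last checks:** the final picture shows the wide tray out, the narrow loader shut, and the pin upright with its collar on the block. The gripper was open and about 100 mm above its release position. The tray's travel and the pin's pose were judged from the pictures only, with no direct reading. The highest wrist force I saw between moves was about 4 N.

**What disagreed:**
- **Look-alikes:** both turquoise look-alikes toppled early on and now lie on the desk. They had been balanced on their tips, and I saw no contact forces in the readings, so I believe they fell by themselves.
- **Fingertip height:** with the jaws open, the fingertips looked about 15–20 mm higher in the camera than the stated geometry. I put this down to the fingers drawing back as they open. I went by the measured arm position, and the grasp and both insertions fitted.

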